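# Park the hand-crank trainer just past its heavy point

## Robot

A 6-joint arm with a two-finger parallel gripper is mounted at the origin on the work surface. World frame = base frame: x ahead of the robot, y to its left, z up, the work surface at z = 0. Lengths are in mm, angles in rad, forces in N, time in s.
With the tool pointing down it reaches from about 350 to 925 mm from the base axis. Payload 6.4 kg.
Tool frame: the origin (TCP) lies at the very end of the fingers, on their centre line; the grasp point (between the pads) lies 19 mm behind it; x points along the fingers, y is the direction in which the jaws open and shut, and the axes are right-handed (so a half turn about x gives the same grasp; the last joint's range is limited). The gripper opens to 85 mm and grips with 20 to 120 N. Pads are 22 mm wide; open, the fingers measure 114 mm over their backs; the gripper's body (76 mm by 85 mm) begins 54 mm behind the grasp point. The pads swing forward as they close: fully open they stand 13 mm farther back than shut.
Start: joints at [1.168, 0.245, 1.558, -0, 1.339, -0.174], TCP at [147.422, 633.072, 231.29] pointing down, gripper open.
Joint ranges: [-3.13, 3.13], [-1.02, 2.26], [0.13, 2.54], [-0.95, 4.09], [0.21, 2.88], [-2.74, 2.74]. Speed limits (rad/s): [2.57, 2.57, 3.14, 3.14, 3.14, 3.14].

## Interface

Orientations are given as a unit quaternion [w, x, y, z].
In Python, from plant import * gives the robot as it stands. The module is installed in compiled form; this text tells all that it offers.
- The arm moves only by the tool move_arm, never from a script. Its argument "targets" is one flat list of numbers, 7 for each row, row after row: the shift along the tool's x, y, z in cm, then the turn, a rotation vector about the tool's x, y, z in degrees, then the opening, from 0 (shut) to 1 (fully open). A call has 1 to 20 rows; each row shifts and turns the commanded pose from where the row before left it, along the tool's axes as they then stand; what a row does not reach is not made up. A row lasts 1/12 s, in which the tool goes at most 41.7 mm and 7.16 degrees, less where a joint would pass 70% of its speed; a pose out of reach is approached as far as the arm can. A call with a gripper value outside its range is refused whole. The fingers move at their own pace and stop on an object; the grip force is fixed at half the most. Time passes only in rows, so rows that do not move let the fingers close. It gives the time, the measured TCP pose, the force and the opening at its end, in the units of the state.
- get_obs(): the state, without advancing time (a new reading comes with each control period).
- camera(name): name is "side" or "top"; returns a dict with "frame" (480x640x3 uint8, red, green, blue), "range_z" (480x640 float32, mm along the optical axis (not along the pixel's ray), 0 where there is no reading), "camera_matrix" (3x3 intrinsics, pixels), "extrinsics" (4x4, takes a point from camera to world coordinates). Camera axes: x right, y down, z forward; pixel columns grow to the right and rows downward; lengths in mm; the calibration is good to about 2 mm. A picture is of the moment at which its call begins.
- finish_job(): hands the job in, once; it reports no verdict.
The state is a dict: "time": time; "joint_pos": joint angles; "joint_vel": joint speeds; "tau": joint torques, N m; "ee_pos": TCP position; "tcp_rot": TCP orientation; "wrist_force": force on the tool from outside, world axes, zero at the start; "wrist_torque": the same for the moment, N m; "gripper_width": opening from 0.0 (shut) to 1.0 (fully open).
Only numpy, scipy, OpenCV 4.12 (cv2) and the standard library are available. Lean on these libraries where they do the work, as an engineer would, in place of code of your own. Each camera call takes 0.05 s, during which the arm holds its last target. There are 200 camera calls.

## Task

Take the red handle of the hand-crank trainer and turn its flywheel slowly and gently clockwise (seen from above), feeling the resistance: it climbs to one heavy point. Stop just past it, as soon as the resistance has peaked and is clearly falling away, without running on beyond; then let go and, with the wheel left there, press the green button fully down and release it to store that start position. Leave the tray of blocks, the loose block, the beaker and the dumbbell alone.

Things in the scene. Friction and masses are not known exactly. Their poses are not given: they have to be found in the camera images.
- trainer: White table-top hand-crank trainer, fixed to the table: a round housing 250 mm across, 50 mm high, blue foot band; a white console block 130 mm wide, 46 mm high stands out on its own -y side, to 230 mm from the axis. Origin on the table on the wheel's vertical axis; z up.
- flywheel: Level steel flywheel, 220 mm across, 18 mm thick, dark rim, on top of the housing. Origin on its vertical axis at the disc's underside, 57 mm above the table (disc top 75, hub cap top 85 mm; cap 60 mm across). The handle stands on its own -x side. Starts at a chance angle. Turn it clockwise seen from above: its yaw decreases. Steady friction of 5 to 8 N at the handle; let go, it stays put.
- hub_cap (a point): Centre of the hub cap's top. Heavy point (hidden spring plunger riding over a bump): its greatest resistance lies 0.6 to 2.1 rad clockwise from the start; nothing outside shows where. Resistance there climbs over 0.25 rad by 7 to 8 N to one peak, is back at the steady level 0.27 rad after the peak, lowest (never pulling) 0.45 rad after it, steady again 0.65 rad after it. End stop 1.8 rad past the peak.
- handle_grip (a point): On the red handle's centre line at mid grip, 85 mm from the wheel's axis, 115 mm above the table. Upright round sleeve 28 mm across, from 81 to 147 mm above the table, two dark bands; it spins freely on its spindle, so a gripper holding it need not turn with the wheel. Under it a dark collar, 36 mm across. Grip it lightly, 20 to 40 N.
- zero_button_top (a point): Centre of the top of the green round push button (28 mm across, in a black ring 44 mm across) on the console block, 68 mm above the table; it is pressed straight down.
- zero_button (a joint): Travel of the green button: 0 m up, 0.006 m fully down; a spring, about 5 N when fully down.
- hub_pickup (a joint): Sensor strip sealed in the hub, only for judging: shifts 0.000002 m per radian of clockwise wheel turn, 0 at the top of the bump (0.2 rad after the resistance peak), positive beyond. Its whole travel is under 0.00001 m, far below the noise of its reading, so the reading tells nothing; the heavy point has to be felt.
- block_tray: Bystander: light wooden tray 200 x 150 x 55 mm filled with coloured blocks; origin under its centre. Leave alone.
- beaker: Bystander: orange plastic beaker, 72 mm across, 85 mm high; origin under its centre. Leave alone.
- dumbbell: Bystander: small blue dumbbell with steel bar, 165 mm long, 56 mm high; origin under its centre. Leave alone.
- loose_block: Bystander: yellow 25 mm cube; origin under its centre. Leave alone.

How it is judged:
By the outcome, as a careful person would: the job done as asked, in the order asked, and still so for the second after the job is handed in, with the robot touching nothing.
It also fails if it takes over 64 s, if anything falls off the work surface, if the arm or the gripper's body presses on something with over 40 N, if the wrist force passes 120 N, or if a joint passes its speed limit or range.

## Working session

There is one attempt and no reset: what is moved stays moved. The work goes in short steps, Python scripts to look and compute and a tool call to move; the robot and the scene stay as the last step left them, time stands still between calls to the robot, and variables do not carry over. Pictures are saved under pics/ and viewed, about 8 in all and at most 12, crops included, and the job is handed in when it is done.

Besides the shell and the picture viewer there is one more tool, called after "Emit:" as name(argument=value, ...) on one line, values as JSON. move_arm: Moves the arm, as the interface text tells. Its arguments: {"type":"object","properties":{"targets":{"type":"array","items":{"type":"number"}}},"required":["targets"]}

```bash
mkdir -p pics; cat > h.py <<'E'
from plant import *
import numpy as np, cv2
def ray(c,u,v,z):
    K=np.array(c["camera_matrix"]);T=np.array(c["extrinsics"])
    d=T[:3,:3]@np.linalg.solve(K,[u,v,1.]);o=T[:3,3]
    return o+d*(z-o[2])/d[2]
def proj(c,p):
    K=np.array(c["camera_matrix"]);T=np.array(c["extrinsics"])
    q=K@(T[:3,:3].T@(np.array(p)-T[:3,3]));return q[:2]/q[2]
def blobs(f,lo,hi,mina=40):
    h=cv2.cvtColor(f,cv2.COLOR_RGB2HSV);m=cv2.inRange(h,lo,hi)
    n,l,s,ce=cv2.connectedComponentsWithStats(m)
    return [(s[i].tolist(),ce[i].round(1).tolist()) for i in range(1,n) if s[i][4]>=mina]
E
python3 - <<'E'
from h import *
for n in("top","side"):
    c=camera(n);f=c["frame"];cv2.imwrite(f"pics/{n}0.png",f[:,:,::-1]);print(n,c["camera_matrix"],c["extrinsics"])
    print("red",blobs(f,(0,150,80),(6,255,255)),blobs(f,(172,150,80),(180,255,255)));print("green",blobs(f,(45,100,50),(85,255,255)))
o=get_obs();print({k:np.round(v,3) for k,v in o.items()})
E
```

```text
top [[606.05725849   0.         320.7825487 ]
 [  0.         606.05725849 236.66904736]
 [  0.           0.           1.        ]] [[ 2.92625519e-02 -9.81622227e-01  1.88577588e-01  2.14053875e+02]
 [-9.99562270e-01 -2.79147255e-02  9.79982750e-03 -3.30677774e+01]
 [-4.35563690e-03 -1.88781810e-01 -9.82009398e-01  1.51494941e+03]
 [ 0.00000000e+00  0.00000000e+00  0.00000000e+00  1.00000000e+00]]
red [([142, 208, 13, 12, 99], [147.6, 213.3]), ([169, 210, 10, 10, 91], [173.3, 214.4]), ([331, 214, 11, 10, 87], [335.7, 218.6]), ([141, 222, 11, 11, 97], [146.0, 226.8]), ([125, 249, 11, 11, 104], [129.9, 253.8]), ([138, 250, 12, 11, 103], [143.3, 254.5]), ([150, 264, 11, 11, 106], [154.9, 268.9]), ([54, 310, 13, 13, 109], [60.3, 316.1]), ([23, 350, 11, 12, 105], [28.1, 355.3]), ([78, 363, 9, 8, 46], [81.4, 366.4]), ([79, 374, 11, 14, 112], [84.2, 380.8]), ([25, 386, 11, 11, 85], [29.4, 391.3])] []
green [([53, 84, 10, 9, 70], [57.2, 87.9]), ([63, 95, 35, 33, 438], [82.8, 113.9]), ([365, 205, 25, 17, 261], [377.2, 212.7]), ([130, 208, 10, 10, 99], [134.5, 212.5]), ([155, 209, 11, 10, 95], 
[... 1395 characters left out ...]
02, 140, 9, 7, 47], [305.9, 142.1]), ([265, 150, 10, 8, 61], [269.4, 152.8]), ([318, 150, 10, 8, 56], [322.4, 153.5]), ([374, 285, 16, 24, 333], [381.9, 296.6]), ([342, 287, 14, 13, 135], [348.7, 292.6])]
{'time': np.float64(0.1), 'joint_pos': array([ 1.168,  0.246,  1.559, -0.   ,  1.339, -0.174]), 'joint_vel': array([-0.001, -0.003, -0.001,  0.001,  0.   , -0.   ]), 'tau': array([-1.0000e-03, -4.3067e+01, -3.2713e+01, -0.0000e+00,  3.0000e-03,
        0.0000e+00]), 'ee_pos': array([147.207, 632.593, 230.274]), 'tcp_rot': array([ 0.702,  0.08 ,  0.703, -0.081]), 'wrist_force': array([-0.296, -0.26 ,  0.004]), 'wrist_torque': array([ 0.031,  0.003, -0.029]), 'gripper_width': np.float64(1.0)}
```

View pics/top0.png

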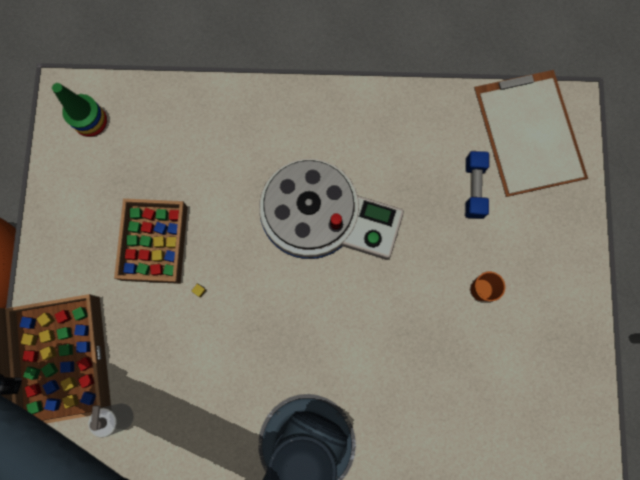

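View pics/side0.png

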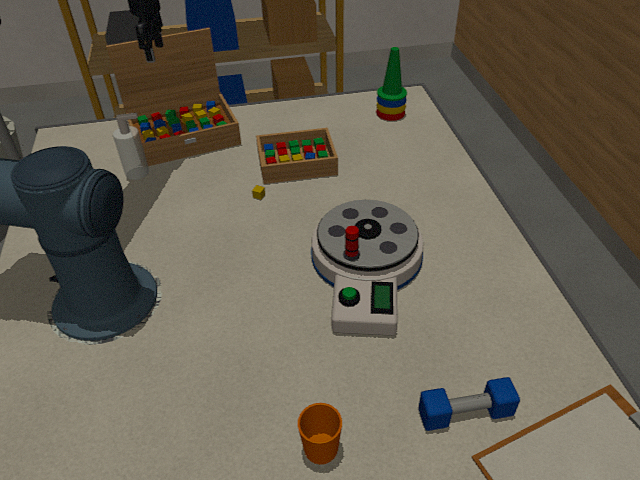

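Top view: hub at about (308,202), red handle (336,219), green button (373,237). Side view: hub about (368,229), handle (352,240), button (349,293). The bystanders are well away from the trainer.

```bash
python3 - <<'E'
from h import *
ct,cs=camera("top"),camera("side")
def dark(c,x,y,w):
    g=cv2.cvtColor(c["frame"],cv2.COLOR_RGB2GRAY)[y-w:y+w,x-w:x+w]
    n,l,s,ce=cv2.connectedComponentsWithStats((g<70).astype(np.uint8))
    return [(s[i].tolist(),(s[i][0]+s[i][2]/2-.5+x-w,s[i][1]+s[i][3]/2-.5+y-w)) for i in range(1,n) if s[i][4]>30]
print(dark(ct,308,202,20),dark(cs,368,229,20))
def grip(c,x0,x1,y0,y1):
    f=c["frame"][y0:y1,x0:x1].astype(int);m=(f[...,0]>70)&(f[...,0]>2*f[...,1])
    v,u=np.nonzero(m);return u.min()+x0,u.max()+x0,v.min()+y0,v.max()+y0,u.mean()+x0,v.mean()+y0
print("red",grip(ct,322,350,205,235),grip(cs,335,370,220,265))
for c,(u,v) in((ct,(372.9,237.2)),(cs,(348.7,292.6))):print("btn",ray(c,u,v,68))
for c,u,v in((ct,308.5,202.5),(cs,368,228.5)):print("hub",ray(c,u,v,85))
for z in(115,147):
  print(z,ray(ct,335.7,218.6,z),ray(cs,351.7,241,z))
D=ct["range_z"];print("depth",D[200:206,306:312].mean(),D[237,373],D[217,336])
E
```

```text
[([0, 0, 7, 12, 68], (np.float64(291.0), np.float64(187.5))), ([9, 9, 24, 24, 415], (np.float64(308.5), np.float64(202.5)))] [([0, 0, 11, 10, 93], (np.float64(353.0), np.float64(213.5))), ([24, 0, 16, 9, 120], (np.float64(379.5), np.float64(213.0))), ([0, 10, 34, 30, 634], (np.float64(364.5), np.float64(233.5))), ([32, 32, 8, 8, 53], (np.float64(383.5), np.float64(244.5)))]
red (np.int64(331), np.int64(341), np.int64(214), np.int64(224), np.float64(335.8936170212766), np.float64(218.81914893617022)) (np.int64(345), np.int64(358), np.int64(226), np.int64(256), np.float64(351.67300380228136), np.float64(239.01520912547528))
btn [ 494.20164501 -145.25595733   68.        ]
btn [ 493.04906794 -150.15120288   68.        ]
hub [572.28944852  13.50062269  85.        ]
hub [572.75616701   7.50022801  85.        ]
115 [527.39977155 -53.09751209 115.        ] [521.13409661 -54.81894023 115.        ]
147 [520.23732082 -52.63967304 147.        ] [512.75462302 -88.13852325 147.        ]
depth 1470.1216 1473.4894 1401.7571
```

```bash
python3 - <<'E'
from h import *
for n in("top","side"):
    c=camera(n);D=c["range_z"];K=c["camera_matrix"];T=np.array(c["extrinsics"])
    v,u=np.mgrid[:480,:640];P=np.stack([(u-K[0][2])/K[0][0]*D,(v-K[1][2])/K[1][1]*D,D],-1)@T[:3,:3].T+T[:3,3]
    P=P[D>0]
    for y in range(-50,800,50):
        m=(P[:,1]>=y)&(P[:,1]<y+50)
        print(n,y,[int(P[m&(P[:,0]>=x)&(P[:,0]<x+50),2].max(initial=-1)) for x in range(50,601,50)])
    if n=="side":print(proj(c,get_obs()["ee_pos"]))
    w=cs=None
E
```

```text
top -50 [353, 288, 10, 8, 10, 10, 10, 48, 83, 154, 93, 83]
top 0 [355, 288, 9, 11, 10, 8, 10, 49, 85, 95, 95, 86]
top 50 [55, 10, 10, 9, 10, 8, 11, 10, 83, 84, 83, 84]
top 100 [10, 9, 10, 9, 9, 10, 8, 8, 54, 81, 83, 81]
top 150 [9, 7, 9, 11, 8, 9, 10, 9, 11, 11, 10, 9]
top 200 [10, 8, 10, 10, 9, 10, 10, 10, 9, 9, 9, 9]
top 250 [638, 10, 10, 10, 10, 32, 30, 11, 12, 9, 11, 11]
top 300 [640, 9, 7, 11, 9, 12, 66, 61, 66, 64, 63, 10]
top 350 [637, 576, 9, 10, 15, 10, 61, 44, 42, 43, 62, 12]
top 400 [623, 587, 9, 10, 9, 10, 64, 46, 43, 41, 61, 9]
top 450 [187, 572, 492, 60, 11, 12, 63, 62, 62, 62, 62, 10]
top 500 [79, 64, 486, 76, 81, 77, 8, 10, 11, 11, 11, 10]
top 550 [75, 352, 315, 68, 66, 78, 8, 9, 11, 9, 9, 13]
top 600 [66, 67, 65, 65, 65, 78, 9, 11, 9, 11, 11, 10]
top 650 [106, 114, 116, 78, 76, 77, 10, 10, 11, 10, 10, 10]
top 700 [-1, 93, 112, 110, 101, 72, 9, 11, 12, 8, 10, 10]
top 750 [-1, -1, -1, -1, -1, 11, 8, 7, 7, 9, 7, 8]
side -50 [351, 11, 6, 6, 6, 5, 5, 50, 80, 149, 89, 81]
side 0 [351, 14, 4, 5, 4, 5, 6, 52, 79, 87, 90, 85]
side 50 [16, 5, 6, 10, 7, 5, 6, 5, 80, 81, 80, 80]
side 100 [5, 5, 5, 5, 6, 5, 6, 6, 4, 79, 79, 81]
side 150 [7, 8, 6, 5, 5, 5, 5, 5, 6, 6, -1, 3]
side 200 [6, 5, 6, 7, 6, 5, 6, 5, 5, 6, 5, 4]
side 250 [6, 6, 5, 5, 8, 27, 31, 6, 6, 6, 5, 5]
side 300 [6, 5, 5, 5, 6, 7, 59, 59, 59, 61, 59, 6]
side 350 [5, 7, 6, 6, 6, 8, 59, 41, 37, 40, 61, 5]
side 400 [181, 5, 7, 6, 5, 5, 59, 39, 39, 39, 58, 5]
side 450 [179, 73, 75, 70, 6, 7, 60, 58, 59, 61, 61, 6]
side 500 [64, 63, 73, 73, 75, 76, 6, -1, -1, -1, 6, 8]
side 550 [63, 400, 398, 65, 65, 73, 5, 8, 9, 7, 5, 9]
side 600 [62, 397, 394, 63, 66, 74, 5, 5, 7, 6, 7, 7]
side 650 [263, 274, 341, 230, 73, 73, 8, 6, 6, 6, 5, 5]
side 700 [-1, 224, 299, 263, 263, 5, 5, 7, 7, 5, 7, 5]
side 750 [-1, -1, -1, -1, -1, 2, 4, 5, 3, 3, 2, 2]
[156.42698551  58.50644027]
```

Emit:
move_arm(targets=[0.15,-2.93,2.6,0,0,0,1,0.15,-2.93,2.6,0,0,0,1,0.15,-2.93,2.6,0,0,0,1,0.15,-2.93,2.6,0,0,0,1,0.15,-2.93,2.6,0,0,0,1,0.15,-2.93,2.6,0,0,0,1,0.15,-2.93,2.6,0,0,0,1,0.15,-2.93,2.6,0,0,0,1,0.15,-2.93,2.6,0,0,0,1,0.15,-2.93,2.6,0,0,0,1,0.15,-2.93,2.6,0,0,0,1,0.15,-2.93,2.6,0,0,0,1,0.15,-2.93,2.6,0,0,0,1,0.15,-2.93,2.6,0,0,0,1,0.15,-2.93,2.6,0,0,0,1,0.15,-2.93,2.6,0,0,0,1,0.15,-2.93,2.6,0,0,0,1,0.15,-2.93,2.6,0,0,0,1,0.15,-2.93,2.6,0,0,0,1,0.15,-2.93,2.6,0,0,0,1])

```text
time: 1.97
ee_pos: [521.6, -57.6, 201.3]
tcp_rot: [0.703, 0.081, 0.702, -0.081]
wrist_force: [0.2, 1.6, 1.1]
gripper_width: 1.001
```

Emit:
move_arm(targets=[0,0,0,0,0,0,0.8,0,0,0,0,0,0,0.8])

```text
time: 2.13
ee_pos: [521.4, -57.2, 201.0]
tcp_rot: [0.702, 0.082, 0.703, -0.082]
wrist_force: [0.8, -0.1, -0.5]
gripper_width: 0.803
```

```bash
python3 - <<'E'
from h import *
o=get_obs();print({k:np.round(v,3) for k,v in o.items()})
c=camera("side");f=c["frame"];cv2.imwrite("pics/s1.png",cv2.resize(f[120:340,230:470,::-1],None,fx=3,fy=2.7))
g=camera("top")["frame"];cv2.imwrite("pics/t1.png",cv2.resize(g[150:270,250:410,::-1],None,fx=4,fy=4))
E
```

```text
{'time': np.float64(2.133), 'joint_pos': array([-0.326, -0.02 ,  1.904,  0.   ,  1.259, -1.665]), 'joint_vel': array([ 0.045, -0.034,  0.04 ,  0.006,  0.008,  0.006]), 'tau': array([ -1.46 , -30.04 , -32.483,  -0.084,  -0.098,  -0.041]), 'ee_pos': array([521.355, -57.238, 201.046]), 'tcp_rot': array([ 0.702,  0.082,  0.703, -0.082]), 'wrist_force': array([ 0.751, -0.082, -0.463]), 'wrist_torque': array([0.033, 0.042, 0.03 ]), 'gripper_width': np.float64(0.803)}
```

View pics/s1.png

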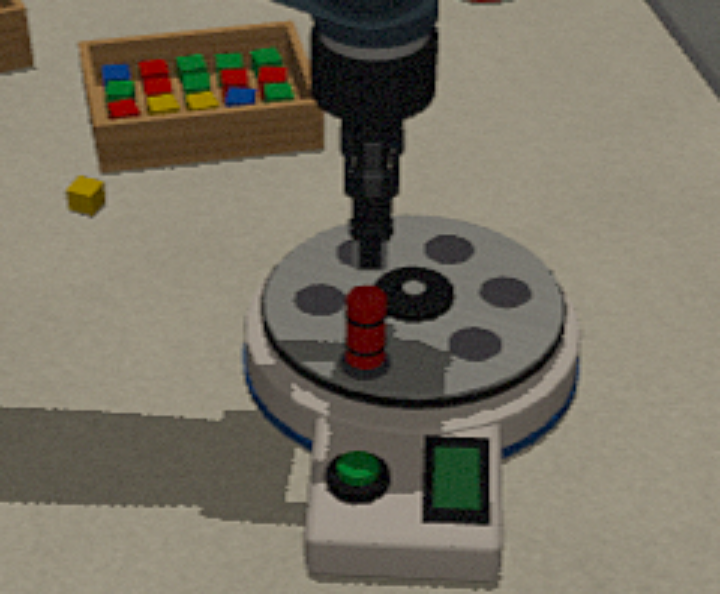

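Side crop: fingers are straight above the handle (about 1.5 px to its +x side), and the handle is clear to grasp.

Emit:
move_arm(targets=[1.0,0.05,-0.05,0,0,0,0.8,1.0,0.05,-0.05,0,0,0,0.8,1.0,0.05,-0.05,0,0,0,0.8,1.0,0.05,-0.05,0,0,0,0.8,1.0,0,-0.05,0,0,0,0.8,1.0,0,0,0,0,0,0.8,1.0,0,0,0,0,0,0.8,1.0,0,0,0,0,0,0.8,1.0,0,0,0,0,0,0.8,1.0,0,0,0,0,0,0.8,0,0,0,0,0,0,0.6,0,0,0,0,0,0,0.6])

```text
time: 3.23
ee_pos: [518.6, -53.0, 100.5]
tcp_rot: [0.702, 0.081, 0.703, -0.081]
wrist_force: [0.0, -0.2, -0.0]
gripper_width: 0.6
```

Emit:
move_arm(targets=[0,0,0,0,0,0,0.45,0,0,0,0,0,0,0.4,0,0,0,0,0,0,0.38,0,0,0,0,0,0,0.36])

```text
time: 3.57
ee_pos: [519.4, -53.2, 101.9]
tcp_rot: [0.703, 0.081, 0.702, -0.081]
wrist_force: [0.3, 0.3, -0.7]
gripper_width: 0.357
```

Emit:
move_arm(targets=[0,0,0,0,0,0,0.34,0,0,0,0,0,0,0.33,0,0,0,0,0,0,0.32,0,0,0,0,0,0,0.32])

```text
time: 3.9
ee_pos: [519.3, -53.9, 101.9]
tcp_rot: [0.703, 0.08, 0.702, -0.081]
wrist_force: [-2.1, -4.9, 4.7]
gripper_width: 0.322
```

Emit:
move_arm(targets=[0,0,0,0,0,0,0.3,0,0,0,0,0,0,0.3,0,0,0,0,0,0,0.3,0,0,0,0,0,0,0.3])

```text
time: 4.23
ee_pos: [519.2, -53.8, 102.0]
tcp_rot: [0.703, 0.08, 0.702, -0.081]
wrist_force: [-3.3, -5.3, 4.9]
gripper_width: 0.314
```

```bash
cat > plan.py <<'E'
import numpy as np,sys
# tool axes in world xy
ty=np.array([.226,.974]);tz=np.array([.974,-.226])
def pos(a,r=85):return r*np.array([np.cos(a),np.sin(a)])
if __name__=="__main__":
    a0=-2.238;step=0.1;N=26
    for k in range(N):
        a=a0-k*step;d=pos(a-step)-pos(a);t=np.array([np.sin(a-step),-np.cos(a-step)])
        n=5
        print(k,"cum%.2f"%((k+1)*step),"per row(/%d) cm y %.3f z %.3f"%(n,d@ty/10/n,d@tz/10/n),"pos",pos(a-step).round(1),"t",t.round(2))
E
python3 plan.py
python3 -c "
from h import *
o=get_obs();print(o['wrist_force'],o['wrist_torque'],o['gripper_width'],o['ee_pos'])"
```

```text
0 cum0.10 per row(/5) cm y 0.080 z -0.150 pos [-59.  -61.2] t [-0.72  0.69]
1 cum0.20 per row(/5) cm y 0.094 z -0.141 pos [-64.8 -55. ] t [-0.65  0.76]
2 cum0.30 per row(/5) cm y 0.108 z -0.131 pos [-70.  -48.2] t [-0.57  0.82]
3 cum0.40 per row(/5) cm y 0.121 z -0.120 pos [-74.4 -41. ] t [-0.48  0.88]
4 cum0.50 per row(/5) cm y 0.132 z -0.107 pos [-78.2 -33.4] t [-0.39  0.92]
5 cum0.60 per row(/5) cm y 0.142 z -0.093 pos [-81.1 -25.4] t [-0.3   0.95]
6 cum0.70 per row(/5) cm y 0.151 z -0.079 pos [-83.2 -17.2] t [-0.2   0.98]
7 cum0.80 per row(/5) cm y 0.158 z -0.063 pos [-84.5  -8.8] t [-0.1   0.99]
8 cum0.90 per row(/5) cm y 0.163 z -0.047 pos [-85.   -0.3] t [-0.  1.]
9 cum1.00 per row(/5) cm y 0.167 z -0.031 pos [-84.6   8.2] t [0.1 1. ]
10 cum1.10 per row(/5) cm y 0.169 z -0.014 pos [-83.4  16.6] t [0.2  0.98]
11 cum1.20 per row(/5) cm y 0.170 z 0.003 pos [-81.3  24.8] t [0.29 0.96]
12 cum1.30 per row(/5) cm y 0.169 z 0.020 pos [-78.4  32.8] t [0.39 0.92]
13 cum1.40 per row(/5) cm y 0.166 z 0.037 pos [-74.7  40.5] t [0.48 0.88]
14 cum1.50 per row(/5) cm y 0.161 z 0.053 pos [-70.
[... 270 characters left out ...]
 y 0.128 z 0.112 pos [-46.2  71.4] t [0.84 0.54]
19 cum2.00 per row(/5) cm y 0.116 z 0.124 pos [-38.8  75.6] t [0.89 0.46]
20 cum2.10 per row(/5) cm y 0.103 z 0.135 pos [-31.1  79.1] t [0.93 0.37]
21 cum2.20 per row(/5) cm y 0.089 z 0.145 pos [-23.   81.8] t [0.96 0.27]
22 cum2.30 per row(/5) cm y 0.074 z 0.153 pos [-14.7  83.7] t [0.98 0.17]
23 cum2.40 per row(/5) cm y 0.059 z 0.159 pos [-6.3 84.8] t [1.   0.07]
24 cum2.50 per row(/5) cm y 0.042 z 0.165 pos [ 2.2 85. ] t [ 1.   -0.03]
25 cum2.60 per row(/5) cm y 0.026 z 0.168 pos [10.6 84.3] t [ 0.99 -0.13]
[-3.29671114 -5.30822934  4.94528717] [-0.71824358  0.47009754  0.04088324] 0.3142501320493122 [519.23246973 -53.81005656 102.01213595]
```

Emit:
move_arm(targets=[0,0.08,-0.15,0,0,0,0.3,0,0.08,-0.15,0,0,0,0.3,0,0.08,-0.15,0,0,0,0.3,0,0.08,-0.15,0,0,0,0.3,0,0.08,-0.15,0,0,0,0.3])

```text
time: 4.65
ee_pos: [514.2, -49.5, 102.3]
tcp_rot: [0.704, 0.079, 0.701, -0.082]
wrist_force: [3.9, -8.9, -0.1]
gripper_width: 0.314
```

Emit:
move_arm(targets=[0,0.094,-0.141,0,0,0,0.3,0,0.094,-0.141,0,0,0,0.3,0,0.094,-0.141,0,0,0,0.3,0,0.094,-0.141,0,0,0,0.3,0,0.094,-0.141,0,0,0,0.3])

```text
time: 5.07
ee_pos: [508.2, -43.3, 102.2]
tcp_rot: [0.704, 0.079, 0.701, -0.082]
wrist_force: [1.6, -9.7, 1.8]
gripper_width: 0.314
```

Emit:
move_arm(targets=[0,0.108,-0.133,0,0,0,0.3,0,0.108,-0.133,0,0,0,0.3,0,0.108,-0.133,0,0,0,0.3,0,0.108,-0.133,0,0,0,0.3,0,0.108,-0.133,0,0,0,0.3])

```text
time: 5.48
ee_pos: [502.7, -36.5, 102.2]
tcp_rot: [0.704, 0.079, 0.701, -0.082]
wrist_force: [2.1, -9.2, 1.7]
gripper_width: 0.316
```

Emit:
move_arm(targets=[0,0.121,-0.123,0,0,0,0.3,0,0.121,-0.123,0,0,0,0.3,0,0.121,-0.123,0,0,0,0.3,0,0.121,-0.123,0,0,0,0.3,0,0.121,-0.123,0,0,0,0.3])

```text
time: 5.9
ee_pos: [497.9, -29.1, 102.1]
tcp_rot: [0.704, 0.079, 0.701, -0.082]
wrist_force: [-0.5, -10.9, 1.4]
gripper_width: 0.314
```

Emit:
move_arm(targets=[0,0.12,-0.123,0,0,0,0.3,0,0.12,-0.123,0,0,0,0.3,0,0.12,-0.123,0,0,0,0.3,0,0.12,-0.123,0,0,0,0.3,0,0.12,-0.123,0,0,0,0.3])

```text
time: 6.32
ee_pos: [493.8, -21.5, 102.1]
tcp_rot: [0.704, 0.08, 0.701, -0.082]
wrist_force: [3.1, -7.3, -0.3]
gripper_width: 0.311
```

Emit:
move_arm(targets=[0,0.142,-0.095,0,0,0,0.3,0,0.142,-0.095,0,0,0,0.3,0,0.142,-0.095,0,0,0,0.3,0,0.142,-0.095,0,0,0,0.3,0,0.142,-0.095,0,0,0,0.3])

```text
time: 6.73
ee_pos: [490.7, -13.4, 102.1]
tcp_rot: [0.704, 0.08, 0.701, -0.082]
wrist_force: [4.1, -8.1, 0.0]
gripper_width: 0.312
```

Emit:
move_arm(targets=[0,0.151,-0.078,0,0,0,0.3,0,0.151,-0.078,0,0,0,0.3,0,0.151,-0.078,0,0,0,0.3,0,0.151,-0.078,0,0,0,0.3,0,0.151,-0.078,0,0,0,0.3])

```text
time: 7.15
ee_pos: [488.5, -5.2, 102.1]
tcp_rot: [0.704, 0.08, 0.701, -0.082]
wrist_force: [2.8, -8.0, 1.0]
gripper_width: 0.313
```

Emit:
move_arm(targets=[0,0.158,-0.063,0,0,0,0.3,0,0.158,-0.063,0,0,0,0.3,0,0.158,-0.063,0,0,0,0.3,0,0.158,-0.063,0,0,0,0.3,0,0.158,-0.063,0,0,0,0.3])

```text
time: 7.57
ee_pos: [487.0, 3.2, 102.0]
tcp_rot: [0.704, 0.08, 0.701, -0.082]
wrist_force: [1.1, -8.8, 1.7]
gripper_width: 0.315
```

```bash
cat > fit.py <<'E'
import numpy as np
from scipy.optimize import least_squares
P=np.array([[519.2,-53.8],[508.2,-43.3],[502.7,-36.5],[497.9,-29.1],[493.8,-21.5],[490.7,-13.4],[488.5,-5.2]])
r=least_squares(lambda c:np.hypot(*(P-c).T)-85,[572,12]);print(r.x,r.fun.round(2))
print(np.unwrap(np.arctan2(*(P-r.x).T[::-1])).round(3))
E
python3 fit.py
```

```text
[571.41947225  13.39965842] [ 0.1  -0.08 -0.07 -0.08  0.1   0.05 -0.02]
[-2.231 -2.411 -2.514 -2.617 -2.719 -2.821 -2.921]
```

Emit:
move_arm(targets=[0,0.163,-0.047,0,0,0,0.3,0,0.163,-0.047,0,0,0,0.3,0,0.163,-0.047,0,0,0,0.3,0,0.163,-0.047,0,0,0,0.3,0,0.163,-0.047,0,0,0,0.3])

```text
time: 7.98
ee_pos: [486.5, 11.7, 102.0]
tcp_rot: [0.703, 0.08, 0.702, -0.082]
wrist_force: [0.2, -8.7, 1.9]
gripper_width: 0.315
```

Emit:
move_arm(targets=[0,0.167,-0.031,0,0,0,0.3,0,0.167,-0.031,0,0,0,0.3,0,0.167,-0.031,0,0,0,0.3,0,0.167,-0.031,0,0,0,0.3,0,0.167,-0.031,0,0,0,0.3])

```text
time: 8.4
ee_pos: [486.7, 20.2, 102.0]
tcp_rot: [0.703, 0.079, 0.702, -0.082]
wrist_force: [-0.4, -8.5, 2.8]
gripper_width: 0.312
```

Emit:
move_arm(targets=[0,0.169,-0.014,0,0,0,0.3,0,0.169,-0.014,0,0,0,0.3,0,0.169,-0.014,0,0,0,0.3,0,0.169,-0.014,0,0,0,0.3,0,0.169,-0.014,0,0,0,0.3])

```text
time: 8.82
ee_pos: [487.7, 28.2, 101.9]
tcp_rot: [0.703, 0.079, 0.702, -0.082]
wrist_force: [-1.9, -12.3, 3.5]
gripper_width: 0.312
```

Resistance is climbing (8.6 → 12.4 N), so I am taking smaller steps.

Emit:
move_arm(targets=[0,0.142,0,0,0,0,0.3,0,0.142,0,0,0,0,0.3,0,0.142,0,0,0,0,0.3])

```text
time: 9.07
ee_pos: [488.4, 31.1, 102.0]
tcp_rot: [0.703, 0.078, 0.702, -0.083]
wrist_force: [-3.8, -16.6, 5.2]
gripper_width: 0.312
```

Emit:
move_arm(targets=[0,0.142,0.002,0,0,0,0.3,0,0.142,0.002,0,0,0,0.3,0,0.142,0.002,0,0,0,0.3])

```text
time: 9.32
ee_pos: [489.1, 34.4, 102.0]
tcp_rot: [0.703, 0.077, 0.703, -0.083]
wrist_force: [-5.2, -21.4, 6.8]
gripper_width: 0.318
```

Emit:
move_arm(targets=[0,0.1,0.002,0,0,0,0.3,0,0.1,0.002,0,0,0,0.3])

```text
time: 9.48
ee_pos: [489.5, 35.8, 102.0]
tcp_rot: [0.702, 0.076, 0.703, -0.084]
wrist_force: [-5.7, -23.4, 6.9]
gripper_width: 0.313
```

```bash
python3 - <<'E'
from h import *
o=get_obs();print({k:np.round(v,3) for k,v in o.items()})
c=camera("side");f=c["frame"];cv2.imwrite("pics/s2.png",cv2.resize(f[120:340,230:470,::-1],None,fx=3,fy=2.7))
print({k:np.round(v,3) for k,v in get_obs().items() if k in("ee_pos","wrist_force")})
E
```

```text
{'time': np.float64(9.483), 'joint_pos': array([-0.153,  0.036,  2.047, -0.012,  1.058, -1.491]), 'joint_vel': array([ 0.021,  0.011, -0.01 , -0.015,  0.002,  0.026]), 'tau': array([ 11.086, -26.872, -26.388,   5.224,  -0.615,  -0.061]), 'ee_pos': array([489.541,  35.826, 102.049]), 'tcp_rot': array([ 0.702,  0.076,  0.703, -0.084]), 'wrist_force': array([ -5.709, -23.379,   6.927]), 'wrist_torque': array([-4.074,  0.982, -0.022]), 'gripper_width': np.float64(0.313)}
{'ee_pos': array([489.635,  36.079, 102.064]), 'wrist_force': array([ -4.703, -20.437,   7.192])}
```

View pics/s2.png

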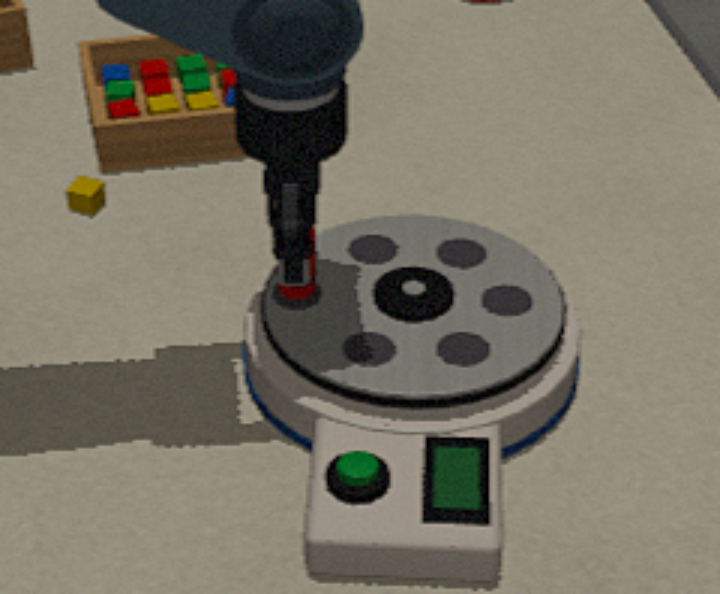

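Side crop: handle at (297,270) firmly between the pads, nothing else touched. Continuing in small steps.

Emit:
move_arm(targets=[0,0.08,0.005,0,0,0,0.3,0,0.08,0.005,0,0,0,0.3,0,0.08,0.005,0,0,0,0.3])

```text
time: 9.78
ee_pos: [490.1, 37.7, 102.1]
tcp_rot: [0.702, 0.076, 0.703, -0.084]
wrist_force: [-6.5, -23.4, 6.4]
gripper_width: 0.315
```

Emit:
move_arm(targets=[0,0.08,0.005,0,0,0,0.3,0,0.08,0.005,0,0,0,0.3,0,0.08,0.005,0,0,0,0.3])

```text
time: 10.03
ee_pos: [490.8, 39.9, 102.1]
tcp_rot: [0.702, 0.076, 0.703, -0.084]
wrist_force: [-6.4, -24.5, 6.5]
gripper_width: 0.314
```

Emit:
move_arm(targets=[0,0.08,0.008,0,0,0,0.3,0,0.08,0.008,0,0,0,0.3,0,0.08,0.008,0,0,0,0.3])

```text
time: 10.28
ee_pos: [491.5, 42.0, 102.1]
tcp_rot: [0.702, 0.076, 0.703, -0.084]
wrist_force: [-7.6, -26.0, 7.8]
gripper_width: 0.313
```

Emit:
move_arm(targets=[0,0.08,0.01,0,0,0,0.3,0,0.08,0.01,0,0,0,0.3,0,0.08,0.01,0,0,0,0.3])

```text
time: 10.53
ee_pos: [492.3, 44.2, 102.1]
tcp_rot: [0.702, 0.076, 0.703, -0.084]
wrist_force: [-7.6, -26.3, 8.3]
gripper_width: 0.314
```

Emit:
move_arm(targets=[0,0.08,0.012,0,0,0,0.3,0,0.08,0.012,0,0,0,0.3,0,0.08,0.012,0,0,0,0.3])

```text
time: 10.78
ee_pos: [493.2, 46.4, 102.1]
tcp_rot: [0.702, 0.076, 0.703, -0.084]
wrist_force: [-6.5, -24.4, 7.7]
gripper_width: 0.31
```

Emit:
move_arm(targets=[0,0.08,0.014,0,0,0,0.3,0,0.08,0.014,0,0,0,0.3,0,0.08,0.014,0,0,0,0.3])

```text
time: 11.03
ee_pos: [494.2, 48.7, 102.1]
tcp_rot: [0.702, 0.076, 0.703, -0.084]
wrist_force: [-7.5, -26.2, 7.2]
gripper_width: 0.312
```

Emit:
move_arm(targets=[0,0.08,0.016,0,0,0,0.3,0,0.08,0.016,0,0,0,0.3,0,0.08,0.016,0,0,0,0.3])

```text
time: 11.28
ee_pos: [495.3, 51.0, 102.1]
tcp_rot: [0.702, 0.076, 0.703, -0.084]
wrist_force: [-6.5, -24.6, 8.1]
gripper_width: 0.313
```

Emit:
move_arm(targets=[0,0.08,0.019,0,0,0,0.3,0,0.08,0.019,0,0,0,0.3,0,0.08,0.019,0,0,0,0.3])

```text
time: 11.53
ee_pos: [496.4, 53.3, 102.1]
tcp_rot: [0.702, 0.076, 0.703, -0.084]
wrist_force: [-6.2, -23.0, 7.2]
gripper_width: 0.311
```

Emit:
move_arm(targets=[0,0.08,0.022,0,0,0,0.3,0,0.08,0.022,0,0,0,0.3,0,0.08,0.022,0,0,0,0.3])

```text
time: 11.78
ee_pos: [497.7, 55.7, 102.1]
tcp_rot: [0.702, 0.076, 0.703, -0.084]
wrist_force: [-5.1, -23.7, 7.9]
gripper_width: 0.311
```

Emit:
move_arm(targets=[0,0.075,0.045,0,0,0,0.3,0,0.075,0.045,0,0,0,0.3,0,0.075,0.045,0,0,0,0.3])

```text
time: 12.03
ee_pos: [499.2, 58.0, 102.1]
tcp_rot: [0.702, 0.077, 0.703, -0.084]
wrist_force: [-7.2, -20.7, 9.3]
gripper_width: 0.313
```

```bash
python3 - <<'E'
from h import *
a=get_obs();c=camera("side");b=get_obs();ct=camera("top");
for o in(a,b,get_obs()):print(o["ee_pos"].round(2),o["wrist_force"].round(2),o["wrist_torque"].round(2),o["joint_vel"].round(3))
cv2.imwrite("pics/s3.png",cv2.resize(c["frame"][170:270,290:430,::-1],None,fx=5,fy=5))
E
```

```text
[499.18  57.98 102.07] [ -7.22 -20.67   9.29] [-3.42  1.19 -0.03] [ 0.018  0.018 -0.02   0.006  0.003  0.015]
[499.35  58.28 102.1 ] [ -5.66 -19.68   8.2 ] [-3.26  0.99 -0.04] [ 0.002 -0.002  0.004  0.015 -0.008 -0.002]
[499.43  58.42 102.11] [ -5.27 -20.2    7.53] [-3.26  0.95 -0.  ] [ 0.002 -0.003  0.001  0.005 -0.008  0.001]
```

View pics/s3.png

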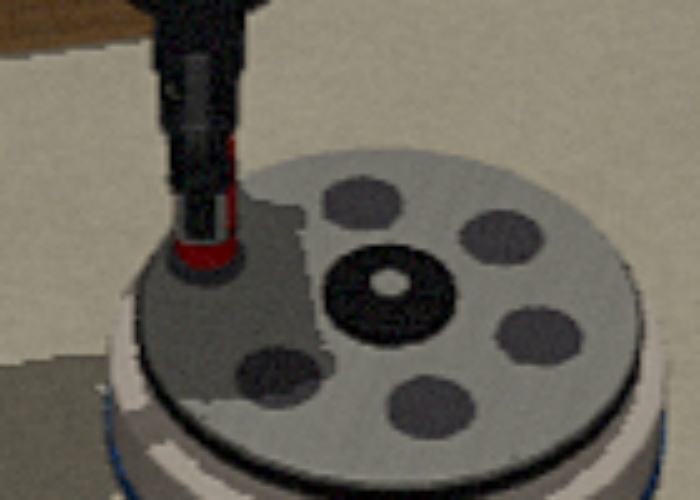

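Side crop: handle at (205,230) held between the pads, free of everything else. The force has fallen from 27 to about 21 N; one more small step will confirm.

Emit:
move_arm(targets=[0,0.072,0.045,0,0,0,0.3,0,0.072,0.045,0,0,0,0.3,0,0.072,0.045,0,0,0,0.3])

```text
time: 12.38
ee_pos: [500.7, 60.3, 102.1]
tcp_rot: [0.702, 0.077, 0.703, -0.083]
wrist_force: [-9.6, -19.8, 10.5]
gripper_width: 0.313
```

Emit:
move_arm(targets=[0,0.072,0.04,0,0,0,0.3,0,0.072,0.04,0,0,0,0.3,0,0.072,0.04,0,0,0,0.3])

```text
time: 12.63
ee_pos: [502.2, 62.5, 102.0]
tcp_rot: [0.701, 0.077, 0.704, -0.083]
wrist_force: [-9.6, -18.8, 10.5]
gripper_width: 0.315
```

The trend is 27.3 N (about 1.28 rad turned), then 25, 23, and 21 N, so the wheel is clearly past its peak. I'll stop turning and take the load off before letting go.

Emit:
move_arm(targets=[0,-0.1,-0.04,0,0,0,0.3,0,-0.1,-0.04,0,0,0,0.3,0,-0.1,-0.04,0,0,0,0.3])

```text
time: 12.88
ee_pos: [502.2, 62.2, 102.3]
tcp_rot: [0.703, 0.08, 0.702, -0.081]
wrist_force: [1.1, -4.5, 2.7]
gripper_width: 0.309
```

Emit:
move_arm(targets=[0,0,0,0,0,0,0.33,0,0,0,0,0,0,0.4,0,0,0,0,0,0,0.6,0,0,0,0,0,0,0.7,0,0,0,0,0,0,0.7])

```text
time: 13.3
ee_pos: [500.7, 63.8, 100.8]
tcp_rot: [0.702, 0.081, 0.703, -0.08]
wrist_force: [-0.4, 0.5, 0.2]
gripper_width: 0.696
```

Emit:
move_arm(targets=[-1.0,0,0,0,0,0,0.7,-1.5,0,0,0,0,0,0.7,-2,0,0,0,0,0,0.7,-2,0,0,0,0,0,0.7,-2,0,0,0,0,0,0.7,-1.5,0,0,0,0,0,0.7,0,0,0,0,0,0,0.7])

```text
time: 13.88
ee_pos: [503.4, 63.4, 205.8]
tcp_rot: [0.705, 0.081, 0.7, -0.08]
wrist_force: [0.7, 0.2, 0.8]
gripper_width: 0.701
```

```bash
python3 - <<'E'
from h import *
c=camera("side");o=get_obs();print(o["ee_pos"],o["wrist_force"],o["tcp_rot"])
cv2.imwrite("pics/s4.png",cv2.resize(c["frame"][140:340,250:470,::-1],None,fx=3,fy=3))
g=blobs(c["frame"],(45,100,50),(85,255,255),80);print(g)
ct=camera("top");print(blobs(ct["frame"],(45,100,50),(85,255,255),80)[1:5],blobs(ct["frame"],(0,150,80),(6,255,255)))
for b in g:print(ray(c,*b[1],68))
E
```

```text
[502.36071916  63.40729624 203.56161683] [-0.50765271  0.40238209 -0.04281427] [ 0.70408914  0.08073277  0.70089398 -0.08055013]
[([377, 47, 30, 54, 847], [392.5, 79.0]), ([165, 109, 14, 18, 130], [170.8, 116.5]), ([289, 140, 11, 15, 122], [294.2, 146.6]), ([374, 285, 16, 24, 330], [381.9, 296.6]), ([342, 287, 14, 13, 138], [348.8, 292.8])]
[([365, 205, 26, 17, 283], [377.3, 212.7]), ([129, 208, 11, 11, 108], [134.2, 212.5]), ([155, 209, 12, 11, 102], [160.6, 214.0]), ([127, 221, 13, 11, 108], [133.0, 226.3])] [([142, 208, 13, 12, 103], [147.6, 213.3]), ([169, 210, 10, 10, 92], [173.4, 214.4]), ([141, 222, 12, 11, 103], [146.1, 226.8]), ([125, 249, 11, 11, 106], [129.9, 253.7]), ([138, 250, 12, 11, 106], [143.3, 254.4]), ([150, 264, 11, 11, 110], [155.1, 269.0]), ([55, 310, 12, 13, 111], [60.5, 316.2]), ([22, 350, 13, 12, 127], [27.7, 355.8]), ([76, 357, 14, 14, 122], [82.8, 363.6]), ([78, 374, 14, 14, 126], [84.5, 380.9]), ([25, 384, 12, 14, 129], [30.7, 390.3])]
[826.81357906 682.38770594  68.        ]
[152.85564408 608.86324682  68.        ]
[470.08792781 381.43852573  68.        ]
[ 554.24028663 -174.38735414   68.        ]
[ 493.12156632 -150.70873761   68.        ]
```

View pics/s4.png

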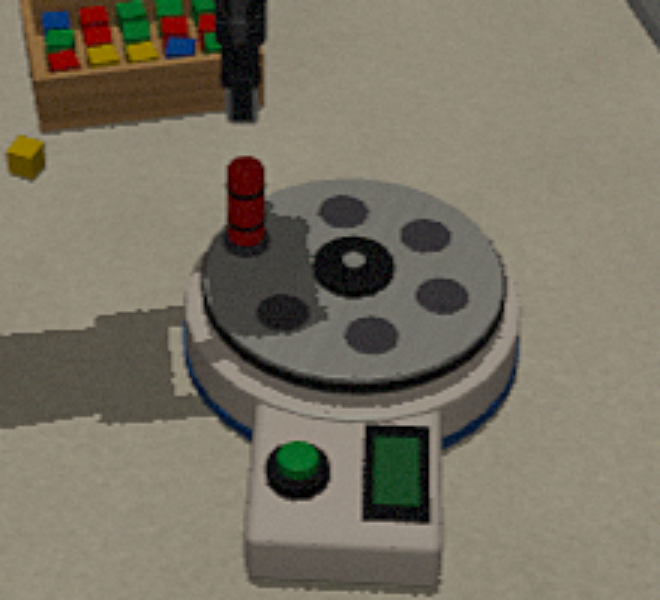

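Side crop: the handle stands free at (246,200), and the button is at (298,462) in the crop. Moving over the button with the fingers shut.

Emit:
move_arm(targets=[0,-2.06,0.39,0,0,0,0.5,0,-2.06,0.39,0,0,0,0.3,0,-2.06,0.39,0,0,0,0.1,0,-2.06,0.39,0,0,0,0,0,-2.06,0.39,0,0,0,0,0,-2.06,0.39,0,0,0,0,0,-2.06,0.39,0,0,0,0,0,-2.06,0.39,0,0,0,0,0,-2.06,0.39,0,0,0,0,0,-2.06,0.39,0,0,0,0,0,0,0,0,0,0,0,0,0,0,0,0,0,0])

```text
time: 14.98
ee_pos: [491.6, -146.2, 199.7]
tcp_rot: [0.701, 0.082, 0.703, -0.081]
wrist_force: [0.1, 0.9, -0.8]
gripper_width: -0.004
```

Emit:
move_arm(targets=[2,0,0,0,0,0,0,2,0,0,0,0,0,0,2,0,0,0,0,0,0,2,0,0,0,0,0,0,2,0,0,0,0,0,0,1,0,0,0,0,0,0,0,0,0,0,0,0,0,0,0,0,0,0,0,0])

```text
time: 15.65
ee_pos: [492.2, -145.3, 91.0]
tcp_rot: [0.702, 0.081, 0.703, -0.08]
wrist_force: [0.6, -0.2, 0.6]
gripper_width: -0.004
```

```bash
python3 - <<'E'
from h import *
c=camera("side");o=get_obs();print(o["ee_pos"],o["wrist_force"],o["gripper_width"],o["joint_pos"])
cv2.imwrite("pics/s5.png",cv2.resize(c["frame"][230:340,310:420,::-1],None,fx=5,fy=5))
E
```

```text
[ 492.91527305 -145.9107709    91.99597573] [-0.12855017 -0.05755748  0.31932853] -0.002242085077227975 [-5.08667159e-01  1.05316783e-01  1.99572657e+00  8.57022201e-05
  1.03965842e+00 -1.85134986e+00]
```

View pics/s5.png

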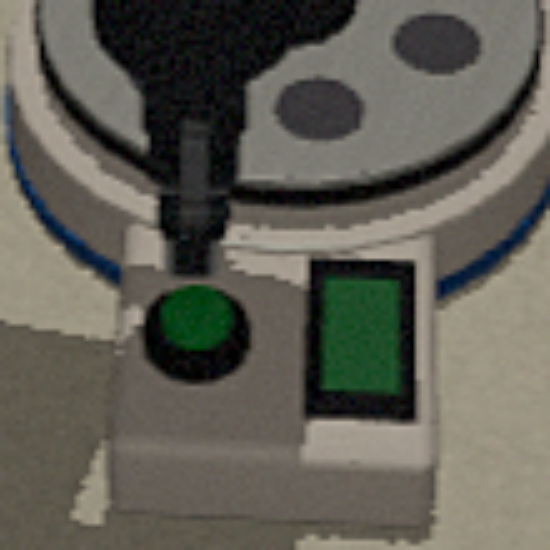

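Side crop: finger tip just above the button, about 1.5 px to its −x side. Correcting by 2 mm and pressing.

Emit:
move_arm(targets=[0.5,0.05,0.1,0,0,0,0,0.5,0,0.1,0,0,0,0,0.5,0,0,0,0,0,0,0.5,0,0,0,0,0,0,0.3,0,0,0,0,0,0,0.3,0,0,0,0,0,0,0,0,0,0,0,0,0,0,0,0,0,0,0,0])

```text
time: 16.37
ee_pos: [494.2, -146.0, 65.3]
tcp_rot: [0.702, 0.081, 0.703, -0.081]
wrist_force: [-1.9, 1.6, 2.4]
gripper_width: 0.004
```

Emit:
move_arm(targets=[0.15,0,0,0,0,0,0,0.15,0,0,0,0,0,0,0,0,0,0,0,0,0])

```text
time: 16.62
ee_pos: [494.5, -146.1, 62.4]
tcp_rot: [0.703, 0.081, 0.702, -0.081]
wrist_force: [-2.4, 1.5, 4.7]
gripper_width: 0.001
```

Emit:
move_arm(targets=[0.1,0,0,0,0,0,0,0.1,0,0,0,0,0,0,0.1,0,0,0,0,0,0,0,0,0,0,0,0,0,0,0,0,0,0,0,0])

```text
time: 17.03
ee_pos: [494.7, -146.2, 61.7]
tcp_rot: [0.702, 0.081, 0.703, -0.08]
wrist_force: [-9.9, 4.9, 22.8]
gripper_width: -0.003
```

Fully down: the hard stop is at 61.7 mm and the force rose to 23 N. Releasing and backing off.

Emit:
move_arm(targets=[-0.3,0,0,0,0,0,0,-0.5,0,0,0,0,0,0,-1,0,0,0,0,0,0,-2,0,0,0,0,0,0,-3,0,0,0,0,0,0,-3,0,0,0,0,0,0,-3,0,0,0,0,0,0,-2,-1,0,0,0,0,0,0,-3,0,0,0,0,0,0,-3,0,0,0,0,0,0,-3,0,0,0,0,0,0,-2,0,0,0,0,0,0,0,0,0,0,0,0,0,0,0,0,0,0,0])

```text
time: 18.2
ee_pos: [467.1, -263.6, 207.4]
tcp_rot: [0.703, 0.081, 0.702, -0.081]
wrist_force: [0.3, -0.1, -0.3]
gripper_width: 0.0
```

```bash
python3 - <<'E'
from h import *
c=camera("side");o=get_obs();print(o["time"],o["ee_pos"],o["wrist_force"])
cv2.imwrite("pics/s6.png",cv2.resize(c["frame"][140:340,250:470,::-1],None,fx=3,fy=3))
E
```

```text
18.25 [ 467.2572414  -262.75919369  207.31217253] [ 0.09442296 -0.1079408  -0.47069612]
```

View pics/s6.png

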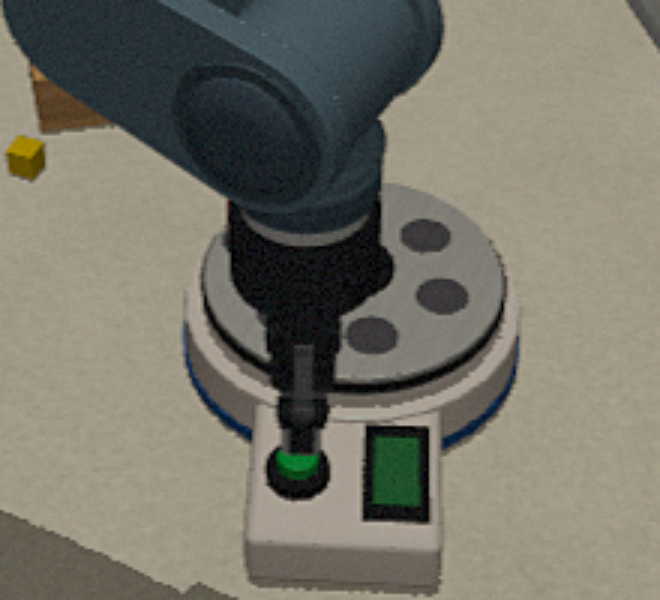

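The holes at (425,236), (442,297) and (372,335) are exactly where they were before the press, so the wheel has not moved. The arm is clear, so I'm handing in.

```bash
python3 -c "
from plant import *
print(finish_job())"
```

```text
the job is handed in; nothing more can be done
None
```

I turned the flywheel clockwise past its heavy point, let go of the handle, pressed the green button fully down and released it. I then backed the arm clear and handed the job in at about 18 s, with no verdict reported.

**Turning:** Resistance held at about 8.5 N, climbed to about 27 N at roughly 1.28 rad of turn, and had fallen to about 21 N at 1.53 rad, where I stopped. That puts the wheel about 0.2 to 0.25 rad past the peak.

**Last checks:**
- **Wheel:** The handle stayed within about 0.3 mm while I took the load off. The visible holes in the disc were in the same place before and after the button press, so the wheel did not move.
- **Button:** It reached its stop at 61.7 mm with 23 N on the wrist.
- **Arm:** Wrist force was about 0 N after backing away.
- **Bystanders:** I touched none of them.

**What disagreed or stayed unsure:**
- **Peak height:** The climb was about 18 N, against the 7 to 8 N stated, and about 12 N above the steady level still remained where I stopped. The extra force set in about where I slowed the turn. I didn't find the cause, so the peak position is uncertain by a few hundredths of a radian.
- **Grip force:** I tried to keep the grip light by limiting how far the fingers closed. It could not be measured, so I can't confirm it was within 20 to 40 N.
- **Camera offset:** The two cameras disagreed by about 5 mm in y. The centre fitted from the handle's path agreed with the top camera.

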